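# Lower the locomotive lift to the siding

### The job

Lower the locomotive on the hydraulic track lift until the lift's rails are level with the siding's: crack the T-handled release valve open (anticlockwise from above) only so far that the lift sinks slowly, no faster than about 2 cm per second, and shut it in time, for the lift cannot be raised again. Then tighten the valve clockwise until it is snug on its washer, firm but not forced, and let go. Do not touch the deck or the locomotive, and leave the other things on the bench where they are.

Things in the scene. Friction and masses are not known exactly. Their poses are not given: they have to be found in the camera images.
- valve (a joint): turn of the release valve, rad: 0 at the start (holds the load, not yet snug), grows anticlockwise from above (opening). The lift starts to sink at a turn that varies, 0.05 to 0.65; past it the speed grows about 8 to 10 mm/s per further 0.1 rad, and turning back there stops it. Friction about 0.18 N m either way, plus up to 0.06 towards shut. The washer is met at a turn that varies, -0.05 to -0.4.
- valve_grip (a point): centre of the valve's steel T handle, on its upright turning axis: a bar 64 mm long (along this point's y), 12 mm thick (x), 24 mm high (this point at mid height, 99 mm over the bench), on a 14 mm stem over a grey block whose top lies 37 mm below this point. The deck's end is 100 mm away towards +y (at the start) and 74 mm higher.
- washer: the valve's springy washer, hidden in the valve block 12 mm from the axis; only its force matters. Once met it adds about 2.4 N m per rad; 0.1 N m of that presses it with 8 N. Snug: 4 N or more left after letting go (the handle springs back a little). Spoilt: over 36 N at any time, 0.43 N m beyond friction. Tighten in small steps, stop when the held handle pushes back with 0.28 to 0.38 N m.
- sink (a joint): how far the lift's deck has sunk, m: 0 at the start, up to 0.075 at the bottom; it sinks only.
- deck_rail (a point): top of the rails at the siding end (+y end) of the lift's deck, an aluminium plate 75 x 250 mm with two steel rails along y; 177 mm above the bench at the start; z up.
- siding_rail (a point): top of the rails at the lift end of the siding, a fixed wooden trestle 75 x 200 mm with two steel rails, in line with the deck beyond its +y end; 118 to 142 mm above the bench; z up.
- lift: the fixed lift: steel base plate 130 x 410 mm with a grey cylinder under the deck's middle (this origin, on the bench) and the grey valve block, its axis 225 mm from here along -y; z up.
- deck: the moving deck of the lift; origin at the middle of the plate's top.
- loco: dark model locomotive, 210 mm long, 34 mm wide, 56 mm high, about 0.5 kg, standing loose on the deck's rails; origin under its middle.
- wagon: brown box wagon 130 x 34 x 50 mm standing on the siding; origin under its middle.
- jar: amber jar, 56 mm across, 100 mm high, behind the valve; origin under its middle.
- spool: metal wire spool, 48 mm across, 40 mm high, behind the lift; origin under its middle.
- screwdriver: screwdriver 170 mm long, lying in front of the lift; origin under its middle.
- pliers: pliers 130 mm long, lying to the right of the valve block; origin under the pivot.
There are look-alikes about, which are no part of the job. What is shaped like the loco but green or orange is not meant.

How it is judged:
By the outcome, as a careful person would: the job done as asked, in the order asked, and still so for the second after the job is handed in, with the robot touching nothing.
It also fails if it takes over 72 s, if anything falls off the work surface, if the arm or the gripper's body presses on something with over 40 N, if the wrist force passes 120 N, or if a joint passes its speed limit or range.

### The arm

A 6-joint arm with a two-finger parallel gripper is mounted at the origin on the work surface. World frame = base frame: x ahead of the robot, y to its left, z up, the work surface at z = 0. Lengths are in mm, angles in rad, forces in N, time in s.
With the tool pointing down it reaches from about 300 to 775 mm from the base axis. Payload 14.6 kg.
Tool frame: the origin (TCP) lies midway between the tips of the shut fingers; the grasp point (between the pads) lies 19 mm behind it (manip.hold_point_z is the distance from the TCP to the grasp point, in mm); z points along the fingers, y is the direction in which the jaws open and shut (so a half turn about z gives the same grasp; the last joint's range is limited). The gripper opens to 94 mm and grips with 3 to 60 N. Pads are 16 mm wide; open, the fingers measure 119 mm over their backs; the gripper's body (75 mm by 177 mm) begins 78 mm behind the grasp point.
Start: joints at [1.155, 0.3, 1.521, -0, 1.321, -0.067], TCP at [187.971, 516.872, 205.446] pointing down, gripper open.
Joint ranges: [-3.03, 3.03], [-0.79, 2.21], [0.23, 2.52], [-1.04, 4.18], [0, 3.07], [-2.55, 2.55]. Speed limits (rad/s): [2.22, 2.22, 2.57, 3.14, 3.14, 3.14].

### API

Orientations are given as [roll, pitch, yaw] about the fixed x, y, z axes, in that order (R = Rz(yaw) Ry(pitch) Rx(roll)).
In Python, from cell import manip gives the robot as it stands.
- The arm moves only by the shell command python3 -m crank 'ROWS' [OPENING] [FORCE]. ROWS is JSON, a list of rows, each an object with "offset": the shift along the world's x, y, z in m, a list of three; "spin": the turn about the world's z in degrees. In form: [{"offset": [dx, dy, dz], "spin": spin}, ...]. A call has exactly 8 rows; each row is the pose to reach, as a shift and turn from the pose measured when the call began; what a row does not reach only later rows make up. A row lasts 1/12 s, in which the tool goes at most 41.7 mm and 7.16 degrees, less where a joint would pass 70% of its speed; a pose out of reach is approached as far as the arm can. A call with a gripper value outside its range is refused whole. OPENING is the opening, from 0 (shut) to 1 (fully open), set as the call begins (- or left out, the last holds). The fingers move at their own pace and stop on an object; FORCE is the grip in N (left out, the last holds). Time passes only in rows, so rows that repeat a pose let the fingers close, or fill a call up. It gives the time, the measured TCP pose, the force and the opening at its end, in the units of the state.
- manip.read_state(): the state, without advancing time (a new reading comes with each control period).
- manip.camera(name): name is "scene" or "side" or "wrist"; returns a dict with "pixels" (480x640x3 uint8, red, green, blue), "fx", "fy", "cx", "cy" (pixels), "extrinsics" (4x4, takes a point from world to camera coordinates); the wrist camera has in their place "hand_eye" (4x4, takes a point from camera to tool coordinates, whose origin is the TCP and whose axes are the flange's). Camera axes: x right, y down, z forward; pixel columns grow to the right and rows downward; lengths in mm; the calibration is good to about 2 mm. A picture is of the moment at which its call begins: read the wrist's pose just before it. There is no depth.
- manip.sign_off(): hands the job in, once; it reports no verdict.
Trained networks look in a picture, given as the dict that the camera call returned (one of the last four; its "shot" number tells which), for a name from the list of things; names that differ only in an ending like _2 or _b are one class to them, and where a whole thing is asked for, a point or a joint stands for the part that bears it (a point fixed in the world has none). Each returns a list of dicts, best first, with "conf" (0 to 1); they miss things now and then, are a little off and sometimes report something else, mostly with a low value. They report only what shows in the picture. A call takes as long as a camera call. They do not tell look-alikes from the thing itself.
- manip.search_frame(picture, name): "location" ([x, y, z] in mm, in world coordinates, good to about 4 mm: the middle of the surface that is visible of it).
- manip.masks_of(picture, name): "mask" (480x640 bool, what is visible of it).
The state is a dict: "clock": time; "joints": joint angles; "qd": joint speeds; "effort": joint torques, N m; "eef_pos": TCP position; "eef_rot": TCP orientation; "wrist_force": force on the tool from outside, world axes, zero at the start; "moment": the same for the moment, N m; "finger_gap": finger opening in mm.
Only numpy, scipy, OpenCV 4.12 (cv2) and the standard library are available. Lean on these libraries where they do the work, as an engineer would, in place of code of your own. Each camera call takes 0.05 s, during which the arm holds its last target. There are 200 camera calls.

## Working session

There is one attempt and no reset: what is moved stays moved. The work goes in short steps, Python scripts to look and compute and a shell command to move; the robot and the scene stay as the last step left them, time stands still between calls to the robot, and variables do not carry over. Pictures are saved under pics/ and viewed, about 8 in all and at most 12, crops included, and the job is handed in when it is done.

```bash
mkdir -p pics; ls; cat > h.py <<'E'
import numpy as np, cv2
from cell import manip
def shot(n,save=None):
    p=manip.camera(n)
    if save: cv2.imwrite('pics/'+save,cv2.cvtColor(p['pixels'],cv2.COLOR_RGB2BGR))
    return p
def proj(p,X):
    E=np.array(p['extrinsics']);c=E[:3,:3]@np.array(X,float)+E[:3,3]
    return np.array([p['fx']*c[0]/c[2]+p['cx'],p['fy']*c[1]/c[2]+p['cy']])
def ray(p,u,v):
    E=np.array(p['extrinsics']);R=E[:3,:3];o=-R.T@E[:3,3]
    d=R.T@np.array([(u-p['cx'])/p['fx'],(v-p['cy'])/p['fy'],1]);return o,d/np.linalg.norm(d)
def tri(rays):
    A=np.zeros((3,3));b=np.zeros(3)
    for o,d in rays:
        M=np.eye(3)-np.outer(d,d);A+=M;b+=M@o
    return np.linalg.solve(A,b)
E
python3 - <<'E'
from h import *
s=manip.read_state();print(s)
for n in('scene','side'):
    p=shot(n,n+'0.png')
    for k in('valve_grip','deck_rail','siding_rail','lift','deck','loco','wagon','jar','spool','screwdriver','pliers'):
        r=manip.search_frame(p,k);print(n,k,[(np.round(a['location']),round(a['conf'],2),np.round(proj(p,a['location']))) for a in r[:3]])
a=cv2.imread('pics/scene0.png');b=cv2.imread('pics/side0.png')
E
```

```text
pics
{'clock': 0.0, 'joints': array([ 1.15539556e+00,  3.00461214e-01,  1.52156049e+00, -2.01129571e-05,
        1.32073334e+00, -6.66111627e-02]), 'qd': array([-0.0009792 , -0.00125573,  0.00329144,  0.00157548,  0.00099372,
       -0.00049969]), 'effort': array([-2.99466432e-03, -5.31803441e+01, -3.52725613e+01,  7.07658869e-02,
        2.45872897e-02, -1.16443448e-04]), 'eef_pos': array([187.87513678, 516.63616652, 204.90047563]), 'eef_rot': array([-3.14043155e+00, -5.79321552e-05,  2.79280801e+00]), 'wrist_force': array([0.33513949, 0.26096043, 0.33902193]), 'moment': array([ 0.00042364, -0.01028713, -0.00486296]), 'finger_gap': 93.7026982072703}
scene valve_grip [(array([477., -83., 107.]), 0.51, array([259., 262.]))]
scene deck_rail [(array([530., 132., 174.]), 0.92, array([333., 233.]))]
scene siding_rail []
scene lift [(array([518.,  85.,  18.]), 0.8, array([316., 274.])), (array([373.,  67.,  22.]), 0.28, array([291., 248.]))]
scene deck [(array([526., 128., 169.]), 0.62, array([331., 234.])), (array([478., -85., 102.]), 0.49, array([259., 264.]))]
scene loco [(array([515., 
[... 800 characters left out ...]
75.,  43.,  20.]), 0.55, array([312., 304.]))]
side deck [(array([486., 121., 172.]), 0.86, array([296., 235.]))]
side loco [(array([496., 110., 213.]), 0.97, array([303., 221.])), (array([414., 589.,  34.]), 0.93, array([178., 217.])), (array([ 326., -384.,   46.]), 0.79, array([398., 440.]))]
side wagon [(array([ 418., -203.,   12.]), 0.42, array([365., 375.]))]
side jar [(array([573., -99.,  61.]), 0.93, array([384., 304.]))]
side spool [(array([627.,  78.,  27.]), 0.87, array([349., 274.])), (array([494., 111., 214.]), 0.7, array([302., 220.]))]
side screwdriver [(array([359.,  65.,  23.]), 0.7, array([267., 317.]))]
side pliers [(array([ 418., -206.,   10.]), 0.71, array([366., 377.]))]
```

View pics/scene0.png

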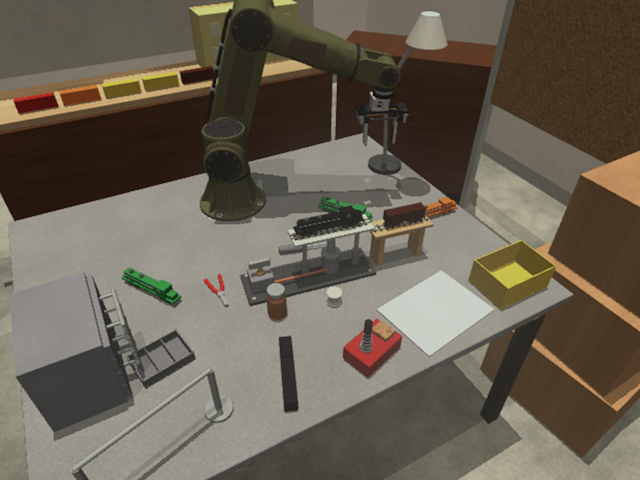

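View pics/side0.png

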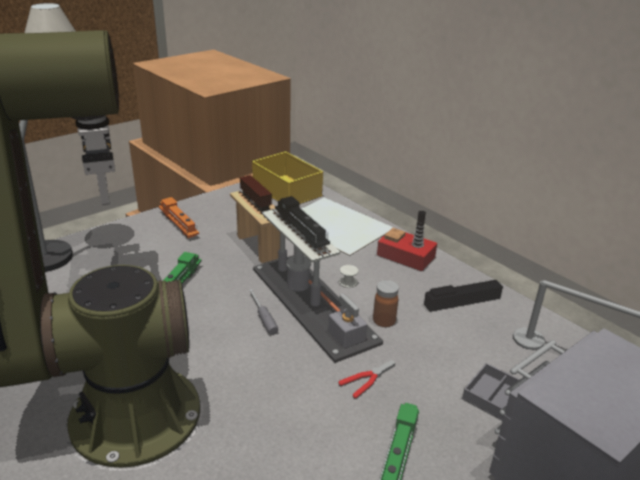

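Dark loco on the lift deck at scene (329,220), side (303,221). The green ones at scene (345,207) and (150,285) and the orange one at (440,207) are look-alikes. There is one valve, at scene (259,265), side (347,305). Next I'll enlarge it to confirm.

```bash
python3 - <<'E'
from h import *
a=cv2.imread('pics/scene0.png')[190:310,235:445];b=cv2.imread('pics/side0.png')[170:360,225:400]
a=cv2.resize(a,(560,320),interpolation=cv2.INTER_CUBIC)
cv2.imwrite('pics/c1.png',cv2.resize(a,(800,457),interpolation=cv2.INTER_CUBIC))
cv2.imwrite('pics/c2.png',cv2.resize(b,(550,597),interpolation=cv2.INTER_CUBIC))
E
```

```text
(no output)
```

View pics/c1.png

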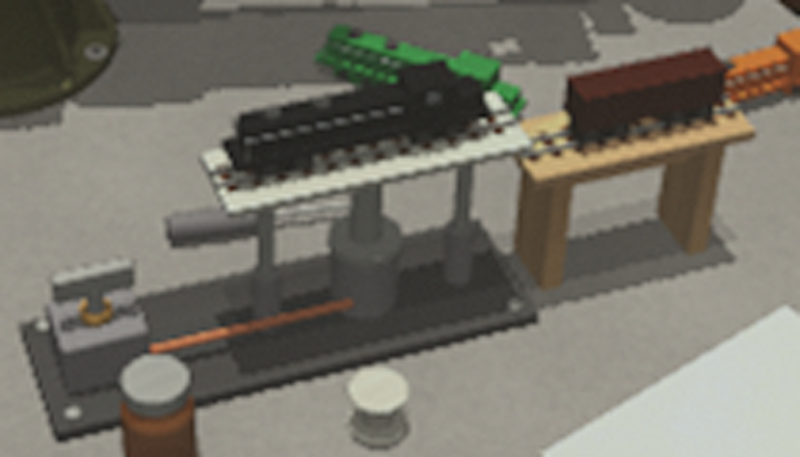

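View pics/c2.png

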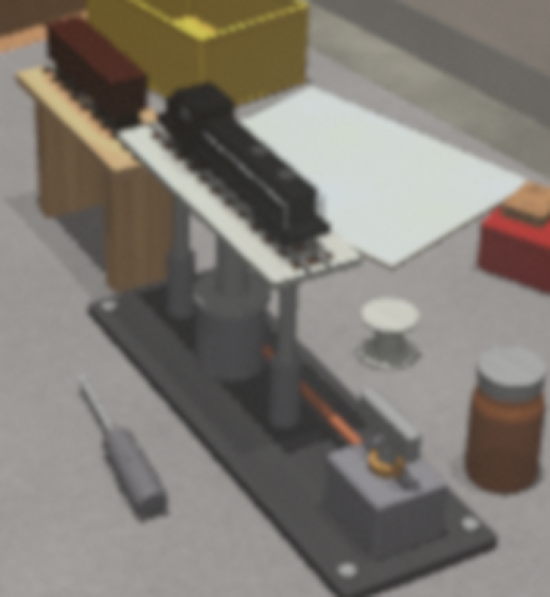

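```bash
python3 - <<'E'
from h import *
S=manip.camera('scene');D=manip.camera('side')
f=lambda x,y:(235+x/3.81,190+y/3.81)
g=lambda x,y:(225+x/3.143,170+y/3.143)
for p in(S,D): print(np.round(ray(p,320,240)[0]),p['fx'])
def T(n,a,b):
    X=tri([ray(S,*f(*a)),ray(D,*g(*b))]);print(n,np.round(X,1),np.round(proj(S,X)-f(*a),1),np.round(proj(D,X)-g(*b),1));return X
T('bar',(93,280),(390,422))
T('barA',(52,268),(418,432));T('barB',(133,262),(362,388))
T('plate near-valve back',(25,325),(345,585));T('plate jar corner',(60,425),(495,538))
T('deck valve-end robot',(205,155),(275,277));T('deck valve-end far',(230,208),(358,258));
T('siding lift end far',(535,175),(180,150))
T('siding lift end robot',(525,125),(112,162))
w=manip.camera('wrist');print(np.round(w['hand_eye'],3),w['fx'],w['cx'],w['cy'])
E
```

```text
[1468. -425. 1053.] 477.50838903498027
[-280. -851.  907.] 610.4111943268474
bar [474.1 -82.9  98.8] [-0.3  0.4] [-0.5 -0.5]
barA [ 466.9 -114.4  115.6] [-1.   1.3] [-1.6 -1.6]
barB [477.3 -49.7 106.7] [-0.2  0.3] [-0.3 -0.3]
plate near-valve back [ 406.3 -120.6   11.6] [-0.1  0.1] [-0.1 -0.1]
plate jar corner [ 525.4 -141.7   10.5] [-1.1  1.3] [-1.6 -1.5]
deck valve-end robot [456.2  24.5 169.9] [-0.2  0.3] [-0.3 -0.4]
deck valve-end far [522.4  12.4 168.5] [-0.5  0.8] [-0.8 -1. ]
siding lift end far [555.8 269.8 129. ] [ 0. -0.] [0. 0.]
siding lift end robot [500.9 293.8 129. ] [-0.6  1.2] [-0.9 -1.3]
[[ 0.00000e+00 -9.71000e-01 -2.40000e-01  7.03220e+01]
 [ 1.00000e+00  0.00000e+00 -1.00000e-03  8.00000e-02]
 [ 1.00000e-03 -2.40000e-01  9.71000e-01 -1.79428e+02]
 [ 0.00000e+00  0.00000e+00  0.00000e+00  1.00000e+00]] 422.3993210865601 322.7700807665025 241.9859293328914
```

```bash
python3 -m crank '[{"offset":[0.01,-0.01,0.03],"spin":-6.5},{"offset":[0.03,-0.025,0.06],"spin":-13},{"offset":[0.055,-0.05,0.065],"spin":-20},{"offset":[0.08,-0.07,0.065],"spin":-27},{"offset":[0.105,-0.095,0.065],"spin":-34},{"offset":[0.13,-0.115,0.065],"spin":-40},{"offset":[0.155,-0.14,0.065],"spin":-47},{"offset":[0.18,-0.16,0.065],"spin":-54}]' 1; python3 -m crank '[{"offset":[0.025,-0.02,0],"spin":-6.5},{"offset":[0.05,-0.04,0],"spin":-13},{"offset":[0.07,-0.06,0],"spin":-20},{"offset":[0.088,-0.081,0],"spin":-26},{"offset":[0.088,-0.081,0],"spin":-26},{"offset":[0.088,-0.081,0],"spin":-26},{"offset":[0.088,-0.081,0],"spin":-26},{"offset":[0.088,-0.081,0],"spin":-26}]'
cat >> h.py <<'E'
from scipy.spatial.transform import Rotation as Ro
def wshot(save=None):
    s=manip.read_state();p=shot('wrist',save)
    T=np.eye(4);T[:3,:3]=Ro.from_euler('xyz',s['eef_rot']).as_matrix();T[:3,3]=s['eef_pos']
    p['extrinsics']=np.linalg.inv(T@np.array(p['hand_eye']));return p
E
python3 - <<'E'
from h import *
import pickle
p=wshot('w1.png');print(np.round(p['extrinsics'],2));pickle.dump(p,open('w1.pkl','wb'))
s=manip.read_state();print(s['eef_pos'],s['eef_rot'],s['joints'],s['clock'])
E
```

```text
clock: 2.02
eef_pos: [368.9, 355.3, 270.6]
eef_rot: [3.141, -0.0, 1.844]
wrist_force: [0.5, 1.0, 0.2]
finger_gap: 94.0
clock: 2.68
eef_pos: [456.4, 275.1, 270.8]
eef_rot: [3.141, -0.0, 1.393]
wrist_force: [-0.4, 0.3, -0.9]
finger_gap: 94.4
[[ 9.8000e-01 -1.8000e-01 -0.0000e+00 -3.9945e+02]
 [-1.7000e-01 -9.6000e-01  2.4000e-01  3.0002e+02]
 [-4.0000e-02 -2.4000e-01 -9.7000e-01  5.3845e+02]
 [ 0.0000e+00  0.0000e+00  0.0000e+00  1.0000e+00]]
[456.34806178 275.06468191 270.78726596] [ 3.14120178e+00 -2.38494829e-04  1.39284394e+00] [ 4.73721502e-01  2.18630152e-01  1.47148982e+00 -4.77970481e-05
  1.45101726e+00  6.51679631e-01] 2.7333
```

View pics/w1.png

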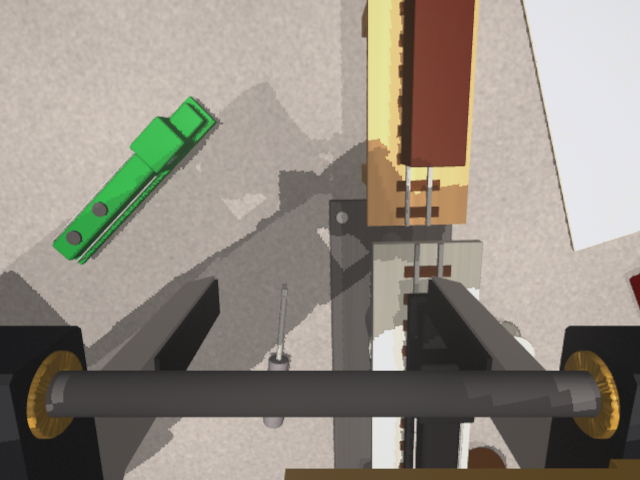

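The siding end is at about x 368–467, y 222, the deck end at x 374–481, y 241, and the rails at about 408/430 and 418/440. Next is a second view, shifted across the track.

```bash
python3 -m crank '[{"offset":[0.03,-0.005,0],"spin":0},{"offset":[0.06,-0.01,0],"spin":0},{"offset":[0.09,-0.016,0],"spin":0},{"offset":[0.12,-0.021,0],"spin":0},{"offset":[0.13,-0.023,0],"spin":0},{"offset":[0.13,-0.023,0],"spin":0},{"offset":[0.13,-0.023,0],"spin":0},{"offset":[0.13,-0.023,0],"spin":0}]' 
python3 - <<'E'
from h import *
import pickle
p=wshot('w2.png');pickle.dump(p,open('w2.pkl','wb'))
q=pickle.load(open('w1.pkl','rb'))
A=q['pixels'];B=p['pixels']
# side by side, enlarged crops
a=A[150:300,350:500];
# expected location of deck junction in second
from_=ray(q,430,230);t=(150-from_[0][2])/from_[1][2];u=proj(p,from_[0]+t*from_[1]);print(u)
x0=int(u[0])-80;y0=int(u[1])-80;print(x0,y0)
b=B[y0:y0+150,x0:x0+150]
m=np.hstack([cv2.resize(a,(400,400),interpolation=cv2.INTER_CUBIC),cv2.resize(b,(400,400),interpolation=cv2.INTER_CUBIC)])
cv2.imwrite('pics/c3.png',m[:,:,::-1])
E
```

```text
clock: 3.4
eef_pos: [585.3, 252.9, 271.0]
eef_rot: [3.141, -0.0, 1.394]
wrist_force: [-0.5, 0.8, 0.4]
finger_gap: 94.0
[250.15230114 231.15381621]
170 151
```

View pics/c3.png

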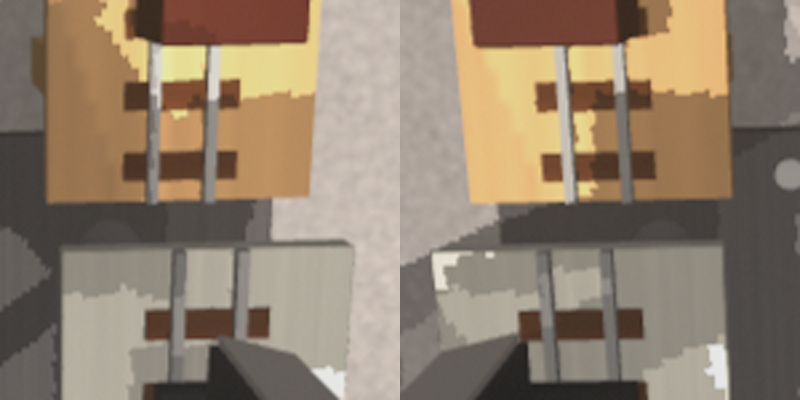

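```bash
python3 - <<'E'
from h import *
import pickle
q=pickle.load(open('w1.pkl','rb'));p=pickle.load(open('w2.pkl','rb'));k=150/400
def T(n,a,b):
    a=(350+a[0]*k,150+a[1]*k);b=(170+b[0]*k,151+b[1]*k)
    X=tri([ray(q,*a),ray(p,*b)]);print(n,np.round(X,1),np.round(proj(q,X)-a,1))
T('sid cornL',(47,203),(70,203));T('sid cornR',(309,195),(332,197))
T('sid railL',(151,202),(170,203));T('sid railR',(209,201),(228,202))
T('deck cornL',(61,250),(32,250));T('deck cornR',(350,246),(323,246))
T('deck railL',(178,252),(144,252));T('deck railR',(242,250),(207,250))
# automatic: edge profiles averaged over rows for plates / rails
from numpy import float32
def prof(im,y0,y1,x0,x1):
    return im[y0:y1,x0:x1].astype(float).mean(0).mean(1)
for n,ya,yb in(('sid',217,223),('deck',246,256)):
    print(n)
    for im,x0,x1,o in((q['pixels'],355,505,0),(p['pixels'],170,310,0)):
        g=np.diff(prof(im,ya,yb,x0,x1));i=[j for j in range(1,len(g)-1) if abs(g[j])>7 and abs(g[j])>=abs(g[j-1]) and abs(g[j])>=abs(g[j+1])]
        print([(round(x0+j+0.5+((j-1)*abs(g[j-1])+j*abs(g[j])+(j+1)*abs(g[j+1]))/(abs(g[j-1:j+2]).sum())-j,1),round(g[j])) for j in i])
E
```

```text
sid cornL [489.6 272.8 134.6] [-0. -0.]
sid cornR [563.8 261.4 133.8] [-0.   0.3]
sid railL [518.5 268.3 137.2] [0.  0.1]
sid railR [534.8 265.7 137.1] [-0.   0.1]
deck cornL [488.8 267.9 169.8] [-0.  -0.1]
deck cornR [562.5 255.4 168.1] [-0.  -0.1]
deck railL [517.9 262.9 172.5] [-0.  -0.1]
deck railR [533.9 260.6 172.9] [-0.  -0.1]
sid
[(np.float64(367.2), 23), (np.float64(403.6), -25), (np.float64(405.7), 30), (np.float64(424.5), -35), (np.float64(426.5), 36), (np.float64(465.8), 36)]
[(np.float64(195.2), 9), (np.float64(223.2), -16), (np.float64(230.6), 30), (np.float64(234.7), -60), (np.float64(236.4), 37), (np.float64(242.6), -16), (np.float64(255.7), -17), (np.float64(257.4), 12), (np.float64(265.7), 8), (np.float64(293.8), -27)]
deck
[(np.float64(364.6), -11), (np.float64(372.7), 37), (np.float64(413.6), -42), (np.float64(415.4), 17), (np.float64(419.6), 37), (np.float64(437.4), -46), (np.float64(443.3), 16), (np.float64(482.5), 16)]
[(np.float64(175.8), -7), (np.float64(181.8), 71), (np.float64(186.2), -20), (np.float64(191.2), -15), (np.float64(201.7), 10), (np.float64(204.8), -8), (np.float64(220.6), -16), (np.float64(224.9), -18), (np.float64(226.5), 46), (np.float64(244.6), -23), (np.float64(249.0), -23), (np.float64(290.7), -35)]
```

```bash
python3 -m crank '[{"offset":[-0.012,-0.037,0],"spin":0},{"offset":[-0.024,-0.075,0],"spin":0},{"offset":[-0.036,-0.112,0],"spin":0},{"offset":[-0.048,-0.15,0],"spin":0},{"offset":[-0.06,-0.187,0],"spin":0},{"offset":[-0.072,-0.225,0],"spin":0},{"offset":[-0.084,-0.262,0],"spin":0},{"offset":[-0.096,-0.3,0],"spin":0}]' 
python3 -m crank '[{"offset":[-0.01,-0.02,-0.01],"spin":0.5},{"offset":[-0.017,-0.036,-0.04],"spin":1},{"offset":[-0.017,-0.036,-0.07],"spin":1},{"offset":[-0.017,-0.036,-0.07],"spin":1},{"offset":[-0.017,-0.036,-0.07],"spin":1},{"offset":[-0.017,-0.036,-0.07],"spin":1},{"offset":[-0.017,-0.036,-0.07],"spin":1},{"offset":[-0.017,-0.036,-0.07],"spin":1}]' 
python3 - <<'E'
from h import *
import pickle
p=wshot('w3.png');pickle.dump(p,open('w3.pkl','wb'))
m=manip.masks_of(p,'valve_grip');
for a in m: 
    mm=a['mask'].astype(np.uint8);c=max(cv2.findContours(mm,0,2)[0],key=cv2.contourArea);print(a['conf'],mm.sum(),cv2.minAreaRect(c))
print([(a['location'],a['conf']) for a in manip.search_frame(p,'valve_grip')])
b=p['pixels'][150:330,200:440];cv2.imwrite('pics/c4.png',cv2.resize(b,(800,600),interpolation=cv2.INTER_CUBIC)[:,:,::-1])
for z in (103,107,111): print(z,proj(p,(472,-83,z)))
E
```

```text
clock: 4.12
eef_pos: [487.8, -47.8, 271.9]
eef_rot: [3.139, -0.001, 1.396]
wrist_force: [1.0, -0.3, 0.3]
finger_gap: 94.3
clock: 4.78
eef_pos: [471.5, -83.4, 203.4]
eef_rot: [3.137, -0.0, 1.414]
wrist_force: [-0.5, -0.8, 0.3]
finger_gap: 93.9
0.72 1628 ((323.5, 240.0), (94.0, 19.0), 90.0)
0.6 6840 ((476.9813232421875, 206.94979858398438), (110.45137023925781, 75.0736083984375), 24.623563766479492)
[([473.4, -80.2, 107.8], 0.97)]
103 [324.42054824 241.37487872]
107 [324.46588051 242.79757308]
111 [324.51246785 244.25965584]
```

View pics/c4.png

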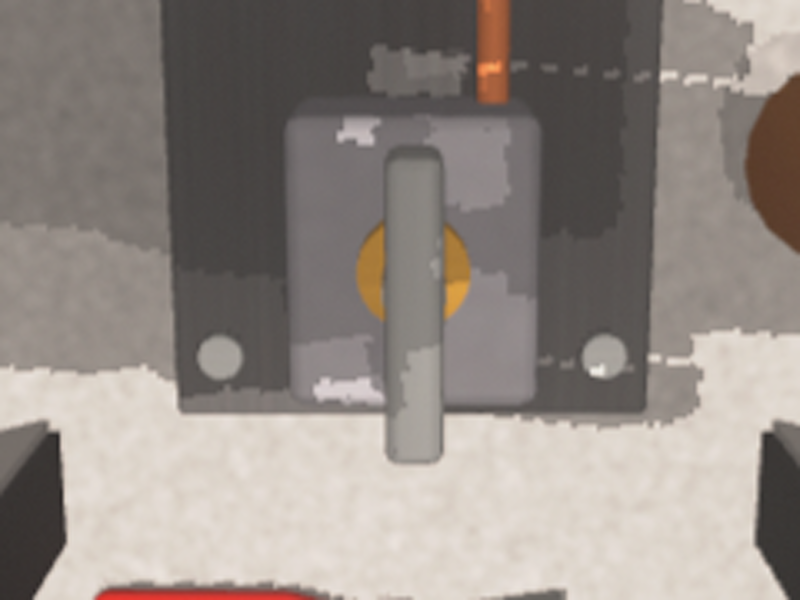

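The bar runs from (324,196) to (324,288) in the full frame, aligned with the tool and centred between the jaws. The measured axis is about (472,-83). Descending.

```bash
python3 -m crank '[{"offset":[0.0005,0.0003,-0.03],"spin":0},{"offset":[0.0005,0.0003,-0.06],"spin":0},{"offset":[0.0005,0.0003,-0.085],"spin":0},{"offset":[0.0005,0.0003,-0.1],"spin":0},{"offset":[0.0005,0.0003,-0.11],"spin":0},{"offset":[0.0005,0.0003,-0.12],"spin":0},{"offset":[0.0005,0.0003,-0.12],"spin":0},{"offset":[0.0005,0.0003,-0.12],"spin":0}]' && python3 -m crank '[{"offset":[0,0,0],"spin":0},{"offset":[0,0,0],"spin":0},{"offset":[0,0,0],"spin":0},{"offset":[0,0,0],"spin":0},{"offset":[0,0,0],"spin":0},{"offset":[0,0,0],"spin":0},{"offset":[0,0,0],"spin":0},{"offset":[0,0,0],"spin":0}]' 0 50
cat > t.py <<'E'
from h import *
import os,sys
# sink tracker: side + scene patches around the loco/deck vs reference
def patch(n): return cv2.cvtColor(cv2.imread(f'pics/{n}0.png'),cv2.COLOR_BGR2GRAY)
def sink():
    out=[]
    for n,c in(('side',(302,222)),('scene',(325,222))):
        p=shot(n);g=cv2.cvtColor(p['pixels'],cv2.COLOR_RGB2GRAY);r=patch(n)
        C=np.array([509,115,205.]);v=proj(p,C-[0,0,30])-proj(p,C);v/=30.
        x,y=c;h=(30,22)
        t=r[y-h[1]:y+h[1],x-h[0]:x+h[0]].astype(np.float32);best=[]
        for sk in np.arange(-2,76,.5):
            M=np.float32([[1,0,x-h[0]+v[0]*sk],[0,1,y-h[1]+v[1]*sk]])
            w=cv2.warpAffine(g.astype(np.float32),M,(2*h[0],2*h[1]),flags=cv2.INTER_LINEAR|cv2.WARP_INVERSE_MAP)
            best.append(np.corrcoef(w.ravel(),t.ravel())[0,1])
        i=int(np.argmax(best));out.append((round(float(-2+.5*i),1),round(max(best),3)))
    return out
if __name__=='__main__':
    s=manip.read_state();print('clk',round(s['clock'],2),'sink side/scene',sink(),'F',np.round(s['wrist_force'],1),'M',np.round(s['moment'],3),'pos',np.round(s['eef_pos'],1),'yawdeg',round(np.degrees(s['eef_rot'][2]),2),'gap',round(s['finger_gap'],1))
E
python3 t.py
```

```text
clock: 5.6
eef_pos: [471.9, -83.4, 82.9]
eef_rot: [3.138, -0.0, 1.414]
wrist_force: [0.0, 0.1, 0.5]
finger_gap: 93.9
clock: 6.27
eef_pos: [471.9, -83.4, 82.9]
eef_rot: [3.138, -0.001, 1.414]
wrist_force: [1.3, 0.1, -0.2]
finger_gap: 43.9
clk 6.27 sink side/scene [(1.5, np.float64(0.695)), (0.0, np.float64(0.94))] F [ 1.3  0.1 -0.2] M [-0.091  0.03   0.011] pos [471.9 -83.4  82.9] yawdeg 81.0 gap 43.9
```

```bash
python3 -m crank '[{"offset":[0,0,0],"spin":0},{"offset":[0,0,0],"spin":0},{"offset":[0,0,0],"spin":0},{"offset":[0,0,0],"spin":0},{"offset":[0,0,0],"spin":0},{"offset":[0,0,0],"spin":0},{"offset":[0,0,0],"spin":0},{"offset":[0,0,0],"spin":0}]' 0 50
python3 - <<'E'
from h import *
s=shot('side','sideR.png');c=shot('scene','sceneR.png');w=wshot('wR.png')
a=s['pixels'][150:350,170:420];b=c['pixels'][150:310,230:450]
cv2.imwrite('pics/c5.png',np.vstack([np.hstack([cv2.resize(a,(400,300)),cv2.resize(b,(400,300))]),cv2.resize(w['pixels'],(800,300))])[:,:,::-1])
E
python3 t.py
```

```text
clock: 7.03
eef_pos: [472.7, -83.5, 83.0]
eef_rot: [3.136, -0.0, 1.414]
wrist_force: [6.3, -0.3, -5.4]
finger_gap: 11.8
clk 7.18 sink side/scene [(1.5, np.float64(0.696)), (0.0, np.float64(0.94))] F [ 6.8 -1.  -4.4] M [-0.205 -1.119 -0.038] pos [472.7 -83.5  83. ] yawdeg 80.99 gap 11.8
```

View pics/c5.png

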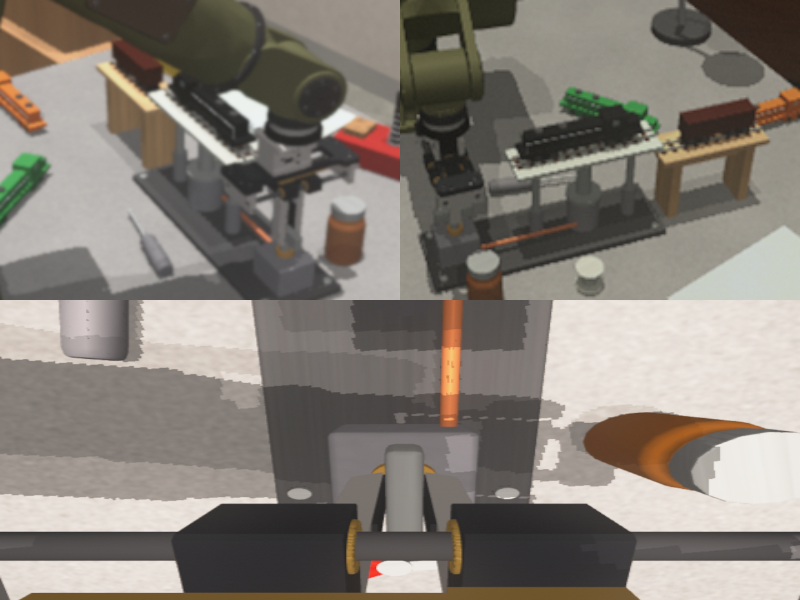

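Handle gripped (gap 11.8). I'm re-referencing the sink tracker, then cracking the valve open in small steps.

```bash
sed -i "s/{n}0.png/{n}R.png/; s/(302,222)/(298,226)/; s/h=(30,22)/h=(30,22) if n=='scene' else (22,16)/; s/(-2,76,.5)/(-2,76,.25)/; s/-2+.5\*i),1/-2+.25*i),2/" t.py
python3 -m crank '[{"offset":[0.0006,0,0],"spin":1},{"offset":[0.0006,0,0],"spin":2},{"offset":[0.0006,0,0],"spin":3},{"offset":[0.0006,0,0],"spin":4},{"offset":[0.0006,0,0],"spin":4},{"offset":[0.0006,0,0],"spin":4},{"offset":[0.0006,0,0],"spin":4},{"offset":[0.0006,0,0],"spin":4}]'; python3 t.py
```

```text
clock: 7.95
eef_pos: [472.8, -83.5, 82.9]
eef_rot: [3.137, -0.0, 1.484]
wrist_force: [-5.8, -0.6, 3.1]
finger_gap: 12.1
clk 7.95 sink side/scene [(0.0, np.float64(1.0)), (0.0, np.float64(1.0))] F [-5.8 -0.6  3.1] M [-0.1    1.202 -0.114] pos [472.8 -83.5  82.9] yawdeg 85.05 gap 12.1
```

```bash
python3 -m crank '[{"offset":[0,0,0],"spin":1},{"offset":[0,0,0],"spin":2},{"offset":[0,0,0],"spin":3},{"offset":[0,0,0],"spin":4},{"offset":[0,0,0],"spin":4},{"offset":[0,0,0],"spin":4},{"offset":[0,0,0],"spin":4},{"offset":[0,0,0],"spin":4}]'; python3 t.py
```

```text
clock: 8.72
eef_pos: [472.8, -83.5, 82.9]
eef_rot: [3.137, -0.0, 1.554]
wrist_force: [-3.7, 0.6, 2.2]
finger_gap: 11.8
clk 8.72 sink side/scene [(0.0, np.float64(1.0)), (0.0, np.float64(0.999))] F [-3.7  0.6  2.2] M [-0.147  0.881 -0.1  ] pos [472.8 -83.5  82.9] yawdeg 89.04 gap 11.8
```

```bash
python3 -m crank '[{"offset":[0,0,0],"spin":1},{"offset":[0,0,0],"spin":2},{"offset":[0,0,0],"spin":3},{"offset":[0,0,0],"spin":3},{"offset":[0,0,0],"spin":3},{"offset":[0,0,0],"spin":3},{"offset":[0,0,0],"spin":3},{"offset":[0,0,0],"spin":3}]'; python3 t.py
```

```text
clock: 9.48
eef_pos: [472.8, -83.5, 82.9]
eef_rot: [3.137, -0.0, 1.606]
wrist_force: [-2.8, 0.4, 1.5]
finger_gap: 11.9
clk 9.48 sink side/scene [(0.0, np.float64(1.0)), (0.0, np.float64(0.999))] F [-2.8  0.4  1.5] M [-0.162  0.926 -0.104] pos [472.8 -83.5  82.9] yawdeg 92.04 gap 11.9
```

```bash
python3 -m crank '[{"offset":[0,0,0],"spin":1},{"offset":[0,0,0],"spin":2},{"offset":[0,0,0],"spin":3},{"offset":[0,0,0],"spin":4},{"offset":[0,0,0],"spin":4},{"offset":[0,0,0],"spin":4},{"offset":[0,0,0],"spin":4},{"offset":[0,0,0],"spin":4}]'; python3 t.py
```

```text
clock: 10.25
eef_pos: [472.8, -83.5, 82.9]
eef_rot: [3.137, -0.0, 1.676]
wrist_force: [-2.9, -0.2, 2.4]
finger_gap: 12.2
clk 10.25 sink side/scene [(3.0, np.float64(0.991)), (3.25, np.float64(0.989))] F [-2.9 -0.2  2.4] M [-0.124  0.823 -0.078] pos [472.8 -83.5  82.9] yawdeg 96.03 gap 12.2
```

```bash
python3 -m crank '[{"offset":[0,0,0],"spin":0},{"offset":[0,0,0],"spin":0},{"offset":[0,0,0],"spin":0},{"offset":[0,0,0],"spin":0},{"offset":[0,0,0],"spin":0},{"offset":[0,0,0],"spin":0},{"offset":[0,0,0],"spin":0},{"offset":[0,0,0],"spin":0}]'; python3 t.py
```

```text
clock: 11.02
eef_pos: [472.8, -83.5, 82.9]
eef_rot: [3.137, -0.0, 1.676]
wrist_force: [-3.3, -0.0, 2.9]
finger_gap: 12.1
clk 11.02 sink side/scene [(7.75, np.float64(0.965)), (8.5, np.float64(0.96))] F [-3.3 -0.   2.9] M [-0.137  0.893 -0.13 ] pos [472.8 -83.5  82.9] yawdeg 96.03 gap 12.1
```

```bash
for i in 1 2; do python3 -m crank '[{"offset":[0,0,0],"spin":0},{"offset":[0,0,0],"spin":0},{"offset":[0,0,0],"spin":0},{"offset":[0,0,0],"spin":0},{"offset":[0,0,0],"spin":0},{"offset":[0,0,0],"spin":0},{"offset":[0,0,0],"spin":0},{"offset":[0,0,0],"spin":0}]' >/dev/null; done; python3 t.py
```

```text
clk 12.45 sink side/scene [(17.75, np.float64(0.955)), (17.0, np.float64(0.921))] F [-4.1 -0.2  2.7] M [-0.164  0.858 -0.108] pos [472.8 -83.5  82.9] yawdeg 96.03 gap 12.3
```

```bash
for i in 1 2; do python3 -m crank '[{"offset":[0,0,0],"spin":0},{"offset":[0,0,0],"spin":0},{"offset":[0,0,0],"spin":0},{"offset":[0,0,0],"spin":0},{"offset":[0,0,0],"spin":0},{"offset":[0,0,0],"spin":0},{"offset":[0,0,0],"spin":0},{"offset":[0,0,0],"spin":0}]' >/dev/null; done; python3 -m crank '[{"offset":[0,0,0],"spin":-1},{"offset":[0,0,0],"spin":-2},{"offset":[0,0,0],"spin":-3},{"offset":[0,0,0],"spin":-4},{"offset":[0,0,0],"spin":-5},{"offset":[0,0,0],"spin":-5.5},{"offset":[0,0,0],"spin":-5.5},{"offset":[0,0,0],"spin":-5.5}]'; python3 t.py; python3 t.py;python3 - <<'E'
from h import *
s=shot('side','sideM.png');c=shot('scene','sceneM.png')
a=s['pixels'][170:270,220:345];b=c['pixels'][190:270,290:440]
cv2.imwrite('pics/c6.png',np.vstack([cv2.resize(c['pixels'][200:255,310:450],(760,299),interpolation=cv2.INTER_CUBIC),cv2.resize(s['pixels'][180:240,225:377],(760,300),interpolation=cv2.INTER_CUBIC)])[:,:,::-1])
E
```

```text
clock: 14.55
eef_pos: [472.8, -83.5, 82.9]
eef_rot: [3.137, -0.0, 1.58]
wrist_force: [-3.9, 0.4, 2.4]
finger_gap: 12.3
clk 14.55 sink side/scene [(28.75, np.float64(0.951)), (27.75, np.float64(0.866))] F [-3.9  0.4  2.4] M [-0.155  0.9    0.144] pos [472.8 -83.5  82.9] yawdeg 90.54 gap 12.3
clk 14.65 sink side/scene [(28.75, np.float64(0.951)), (28.0, np.float64(0.865))] F [-3.6  0.4  3. ] M [-0.074  0.838  0.161] pos [472.8 -83.5  82.9] yawdeg 90.54 gap 12.1
```

View pics/c6.png

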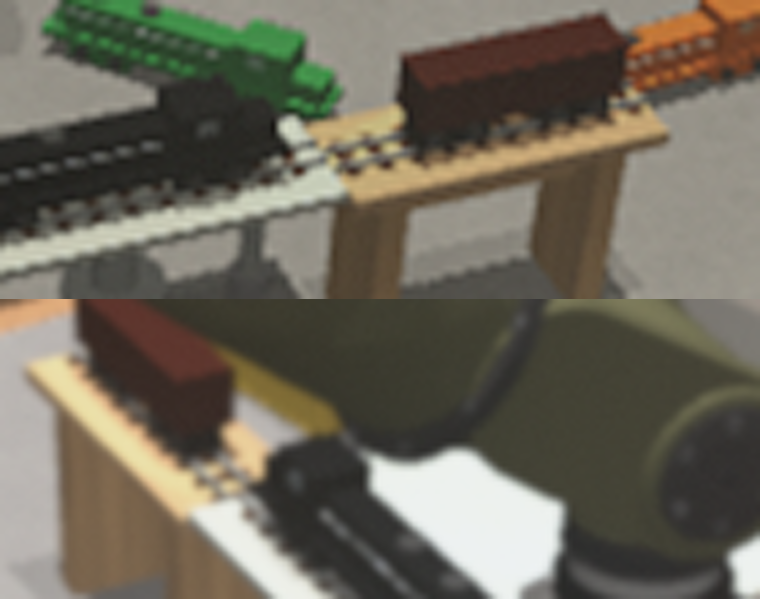

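Stopped at about 28.5 mm by the tracker, with the deck still slightly above the siding. There's plenty of time, so I'll let go and re-measure the gap from above with the wrist camera.

```bash
python3 -m crank '[{"offset":[0,0,0],"spin":0},{"offset":[0,0,0],"spin":0},{"offset":[0,0,0],"spin":0},{"offset":[0,0,0],"spin":0},{"offset":[0,0,0.005],"spin":0},{"offset":[0,0,0.04],"spin":0},{"offset":[0,0,0.08],"spin":0},{"offset":[0,0,0.12],"spin":0}]' 0.6; python3 -m crank '[{"offset":[0,0,0.04],"spin":0},{"offset":[-0.001,0.02,0.07],"spin":0},{"offset":[-0.002,0.06,0.07],"spin":-1},{"offset":[-0.004,0.1,0.07],"spin":-2},{"offset":[-0.006,0.14,0.07],"spin":-3},{"offset":[-0.008,0.18,0.07],"spin":-5},{"offset":[-0.01,0.22,0.07],"spin":-7},{"offset":[-0.012,0.26,0.07],"spin":-9}]';  python3 -m crank '[{"offset":[-0.002,0.04,0],"spin":-1},{"offset":[-0.003,0.08,0],"spin":-1},{"offset":[-0.004,0.1,0],"spin":-1},{"offset":[-0.004,0.1,0],"spin":-1},{"offset":[-0.004,0.1,0],"spin":-1},{"offset":[-0.004,0.1,0],"spin":-1},{"offset":[-0.004,0.1,0],"spin":-1},{"offset":[-0.004,0.1,0],"spin":-1}]'
python3 - <<'E'
from h import *
import pickle
p=wshot('w4.png');pickle.dump(p,open('w4.pkl','wb'))
s=shot('side','sideN.png');s=shot('scene','sceneN.png')
E
python3 -m crank '[{"offset":[0.03,-0.005,0],"spin":0},{"offset":[0.06,-0.01,0],"spin":0},{"offset":[0.09,-0.016,0],"spin":0},{"offset":[0.12,-0.021,0],"spin":0},{"offset":[0.13,-0.023,0],"spin":0},{"offset":[0.13,-0.023,0],"spin":0},{"offset":[0.13,-0.023,0],"spin":0},{"offset":[0.13,-0.023,0],"spin":0}]' 
python3 - <<'E'
from h import *
import pickle
p=wshot('w5.png');pickle.dump(p,open('w5.pkl','wb'))
q=pickle.load(open('w4.pkl','rb'))
o=[]
for w in(q,p):
    u=proj(w,(526,264,140)).astype(int);print(u)
    x0,y0=u-[75,75];print(x0,y0);o.append(cv2.resize(w['pixels'][y0:y0+150,x0:x0+150],(400,400),interpolation=cv2.INTER_CUBIC))
cv2.imwrite('pics/c7.png',np.hstack(o)[:,:,::-1])
E
```

```text
clock: 15.52
eef_pos: [472.3, -83.4, 204.6]
eef_rot: [3.138, -0.001, 1.58]
wrist_force: [0.8, -0.2, 0.9]
finger_gap: 55.8
clock: 16.18
eef_pos: [459.7, 178.6, 275.3]
eef_rot: [3.137, -0.001, 1.421]
wrist_force: [0.1, 0.3, -0.6]
finger_gap: 56.2
clock: 16.85
eef_pos: [456.0, 277.6, 275.6]
eef_rot: [3.137, -0.001, 1.402]
wrist_force: [1.1, 0.2, 0.8]
finger_gap: 56.4
clock: 17.67
eef_pos: [585.2, 255.2, 275.7]
eef_rot: [3.137, -0.002, 1.403]
wrist_force: [-1.2, 0.4, -1.3]
finger_gap: 56.3
[416 233]
341 158
[245 232]
170 157
```

View pics/c7.png

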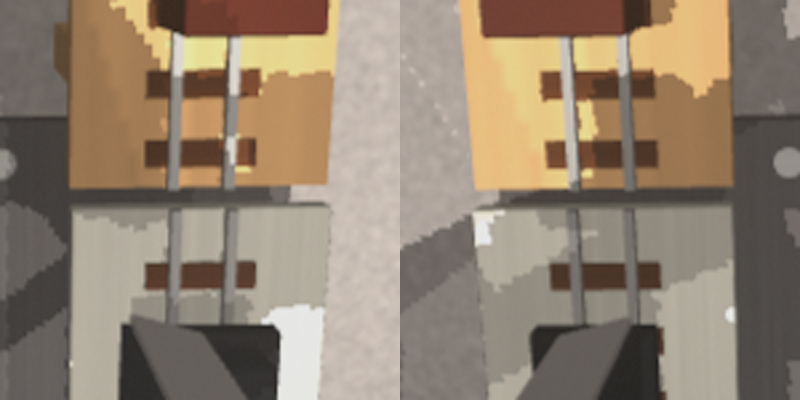

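```bash
python3 t.py; python3 - <<'E'
from h import *
import pickle
q=pickle.load(open('w4.pkl','rb'));p=pickle.load(open('w5.pkl','rb'));k=150/400
def T(n,a,b):
    a=(341+a[0]*k,158+a[1]*k);b=(170+b[0]*k,157+b[1]*k)
    X=tri([ray(q,*a),ray(p,*b)]);print(n,np.round(X,1),np.round(proj(q,X)-a,1));return X
T('sid cornL',(69,188),(74,189));T('sid cornR',(327,185),(333,187))
T('sid railL',(174,190),(174,190));T('sid railR',(229,189),(230,189))
T('deck cornL',(72,208),(74,210));T('deck cornR',(329,206),(333,207))
T('deck railL',(175,210),(173,211));T('deck railR',(231,209),(228,210))
# single-view vertical gap geometry: loco displacement from wrist? compare pixel motion scene R->N, side R->N
for n in('side','scene'):
    a,b=[cv2.imread(f'pics/{n}{k}.png',0) for k in('0','N')]
    c=dict(side=(302,222),scene=(325,222))[n];h=(26,18)
    t=a[c[1]-h[1]:c[1]+h[1],c[0]-h[0]:c[0]+h[0]]
    r=cv2.matchTemplate(b[150:330,200:450],t,cv2.TM_CCOEFF_NORMED);_,m,_,l=cv2.minMaxLoc(r)
    y,x=l[1],l[0];sub=lambda v:(v[0]-v[2])/(2*(v[0]-2*v[1]+v[2]))
    d=(x+sub(r[y,x-1:x+2])+200+h[0]-c[0],y+sub(r[y-1:y+2,x])+150+h[1]-c[1])
    P=manip.camera(n);v=(proj(P,(509,115,175))-proj(P,(509,115,205)))/30
    print(n,np.round(d,2),round(m,3),'v',np.round(v,3),'sink',round(float(np.dot(d,v)/np.dot(v,v)),1))
E
```

```text
clk 17.72 sink side/scene [(33.25, np.float64(0.853)), (31.5, np.float64(0.786))] F [ 0.6 -0.1  0.9] M [-0.075  0.067  0.024] pos [585.1 255.3 276. ] yawdeg 80.41 gap 56.5
sid cornL [489.4 272.9 134.5] [ 0. -0.]
sid cornR [563.7 260.9 134.2] [-0.   0.1]
sid railL [518.9 268.2 138.3] [ 0.  -0.2]
sid railR [534.7 265.7 137.7] [ 0.  -0.2]
deck cornL [489.1 267.5 138. ] [-0.   0.2]
deck cornR [562.9 255.5 137. ] [ 0.  -0.1]
deck railL [518.  262.9 141.1] [ 0. -0.]
deck railR [533.7 260.7 141.8] [ 0.  -0.1]
side [-0.69 10.8 ] 0.984 v [-0.009  0.368] sink 29.4
scene [10.79  5.69] 0.877 v [-0.004  0.269] sink 20.5
```

```bash
python3 -m crank '[{"offset":[0,0,0],"spin":0},{"offset":[0,0,0],"spin":0},{"offset":[0,0,0],"spin":0},{"offset":[0,0,0],"spin":0},{"offset":[0,0,0],"spin":0},{"offset":[0,0,0],"spin":0},{"offset":[0,0,0],"spin":0},{"offset":[0,0,0],"spin":0}]'; python3 - <<'E'
from h import *
import pickle
q=pickle.load(open('w5.pkl','rb'));p=wshot('w6.png')
g=lambda w:cv2.cvtColor(w['pixels'],cv2.COLOR_RGB2GRAY).astype(np.float32)
for n,(x0,x1,y0,y1) in dict(deck=(196,296,234,274),siding=(196,296,160,226)).items():
    print(n,cv2.phaseCorrelate(g(q)[y0:y1,x0:x1].copy(),g(p)[y0:y1,x0:x1].copy()),abs(g(q)-g(p))[y0:y1,x0:x1].mean())
s=manip.camera('side');a=cv2.imread('pics/sideN.png',0);b=cv2.cvtColor(s['pixels'],cv2.COLOR_RGB2GRAY)
print(abs(a.astype(float)-b)[225:260,300:330].mean(), cv2.phaseCorrelate(a[225:260,300:335].astype(np.float32),b[225:260,300:335].astype(np.float32)))
a=cv2.imread('pics/sideM.png',0);print('M-now',cv2.phaseCorrelate(a[215:250,280:315].astype(np.float32),b[215:250,280:315].astype(np.float32)))
E
```

```text
clock: 18.58
eef_pos: [585.5, 255.3, 275.9]
eef_rot: [3.137, -0.002, 1.403]
wrist_force: [-0.1, 0.4, 0.1]
finger_gap: 56.6
deck ((-0.14694919515037697, -0.3219206575245117), 0.983346461057663) 2.199
siding ((-0.234939974586851, 0.2415082056800557), 1.0141013322936163) 2.7266667
9.07904761904762 ((-0.061349650156355295, 0.20667636600586192), 0.9241572265271787)
M-now ((-0.22206205395309908, 0.5013115426941681), 0.8325347326419972)
```

```bash
python3 - <<'E'
from h import *
def ecc(a,b,box):
    x0,x1,y0,y1=box;M=np.eye(2,3,dtype=np.float32)
    A=a[y0:y1,x0:x1];
    M[:,2]=[x0,y0]
    try:
        c,M=cv2.findTransformECC(A,b,M,cv2.MOTION_TRANSLATION,(3,200,1e-6),None,3);return np.round(M[:,2]-[x0,y0],3),round(c,3)
    except Exception as e: return 'fail'
L=lambda n:cv2.imread(f'pics/{n}.png',0)
for n,b in dict(deck=(200,290,238,275),siding=(200,290,165,224),green=None or (20,120,100,260)).items(): print(n,ecc(L('w5'),L('w6'),b))
p=shot('side','sideO.png')
for a,b in(('sideM','sideN'),('sideN','sideO'),('sideR','sideM'),('side0','sideN'),('side0','sideO')):
    print(a,b,'loco',ecc(L(a),L(b),(278,320,205,242)) if a!='side0' else '', 'siding',ecc(L(a),L(b),(232,262,200,250)))
a=L('side0')
for k in('sideM','sideN','sideO'):
    b=L(k)
    # deck bottom-left edge column profiles: bright plate -> darker
    for x in(288,294,300):
        g=np.gaussian_filter(b,1) if 0 else cv2.GaussianBlur(b,(3,3),0)
        print(k,x,[int(v) for v in g[225:272:2,x]])
E
```

```text
deck (array([-0.097, -0.312]), 0.998)
siding (array([-0.251,  0.203]), 0.998)
green (array([-0.26 ,  0.125]), 0.999)
sideM sideN loco (array([-1.686, -1.344]), 0.807) siding (array([-0.418, -0.934]), 0.925)
sideN sideO loco (array([-0.263,  0.862]), 0.971) siding (array([-0.273,  0.2  ]), 0.947)
sideR sideM loco (array([-7.673,  3.181]), 0.867) siding (array([0.016, 0.045]), 1.0)
side0 sideN loco  siding (array([-0.429, -0.918]), 0.922)
side0 sideO loco  siding (array([0.108, 0.058]), 0.996)
sideM 288 [47, 46, 47, 46, 59, 101, 144, 212, 234, 237, 234, 210, 158, 154, 168, 152, 106, 95, 101, 101, 96, 87, 78, 74]
sideM 294 [64, 73, 53, 46, 48, 51, 71, 87, 105, 177, 218, 234, 236, 234, 208, 142, 100, 92, 92, 96, 101, 101, 98, 91]
sideM 300 [51, 50, 52, 77, 91, 57, 46, 48, 54, 72, 93, 115, 158, 218, 234, 235, 232, 199, 132, 101, 100, 101, 101, 94]
sideN 288 [50, 45, 46, 45, 48, 76, 108, 167, 208, 217, 216, 197, 148, 128, 125, 94, 75, 82, 88, 88, 84, 76, 68, 65]
sideN 294 [52, 66, 59, 47, 47, 48, 57, 76, 78, 116, 177, 209, 217, 215, 195, 142, 97, 82, 81, 85, 89, 89, 86, 80]
sideN 300 [52, 52, 51, 67, 84, 61, 48, 48, 50, 62, 76, 93, 117, 175, 209, 216, 214, 192, 137, 96, 89, 90, 89, 83]
sideO 288 [46, 45, 44, 45, 46, 60, 85, 95, 123, 138, 140, 136, 123, 108, 95, 78, 74, 84, 90, 90, 86, 78, 70, 67]
sideO 294 [48, 58, 67, 53, 46, 47, 52, 71, 77, 85, 134, 193, 219, 221, 211, 168, 110, 86, 83, 87, 91, 91, 88, 82]
sideO 300 [54, 53, 51, 55, 78, 77, 52, 49, 50, 56, 69, 88, 107, 153, 205, 219, 220, 210, 164, 110, 93, 92, 91, 86]
```

The deck edge shows a slow leak, about 1.4 mm/s, since I let go. By now only about 1 mm is left, so I'm going straight back to shut the valve.

```bash
python3 -m crank '[{"offset":[-0.0125,-0.039,-0.004],"spin":1.5},{"offset":[-0.025,-0.078,-0.008],"spin":3},{"offset":[-0.038,-0.117,-0.014],"spin":4.5},{"offset":[-0.051,-0.156,-0.02],"spin":6},{"offset":[-0.064,-0.195,-0.026],"spin":7.5},{"offset":[-0.077,-0.234,-0.032],"spin":9},{"offset":[-0.09,-0.273,-0.04],"spin":10},{"offset":[-0.103,-0.31,-0.055],"spin":10}]' 0.5 60
```

```text
clock: 19.4
eef_pos: [482.1, -56.0, 222.1]
eef_rot: [3.134, -0.001, 1.579]
wrist_force: [1.4, 0.0, -0.0]
finger_gap: 46.9
```

```bash
python3 -m crank '[{"offset":[-0.0045,-0.013,-0.038],"spin":0},{"offset":[-0.009,-0.025,-0.077],"spin":0},{"offset":[-0.0094,-0.0275,-0.117],"spin":0},{"offset":[-0.0094,-0.0275,-0.138],"spin":0},{"offset":[-0.0094,-0.0275,-0.138],"spin":0},{"offset":[-0.0094,-0.0275,-0.138],"spin":-1},{"offset":[-0.0094,-0.0275,-0.138],"spin":-4},{"offset":[-0.0094,-0.0275,-0.138],"spin":-8}]' 0 60; python3 t.py; python3 - <<'E'
from h import *
shot('side','sideP.png');shot('scene','sceneP.png')
E
```

```text
clock: 20.07
eef_pos: [472.7, -83.5, 83.2]
eef_rot: [3.135, -0.001, 1.438]
wrist_force: [12.1, -4.2, -36.2]
finger_gap: 12.3
clk 20.07 sink side/scene [(34.5, np.float64(0.948)), (34.0, np.float64(0.835))] F [ 12.1  -4.2 -36.2] M [-0.786 -2.138  0.172] pos [472.7 -83.5  83.2] yawdeg 82.4 gap 12.3
```

```bash
python3 -m crank '[{"offset":[0,0,0],"spin":-1},{"offset":[0,0,0],"spin":-2},{"offset":[0,0,0],"spin":-2},{"offset":[0,0,0],"spin":-2},{"offset":[0,0,0],"spin":-2},{"offset":[0,0,0],"spin":-2},{"offset":[0,0,0],"spin":-2},{"offset":[0,0,0],"spin":-2}]' >/dev/null; python3 t.py; python3 - <<'E'
from h import *
shot('side','sideQ.png');shot('scene','sceneQ.png')
def ecc(a,b,box):
    x0,x1,y0,y1=box;M=np.eye(2,3,dtype=np.float32);M[:,2]=[x0,y0]
    c,M=cv2.findTransformECC(a[y0:y1,x0:x1],b,M,cv2.MOTION_TRANSLATION,(3,200,1e-6),None,3);return np.round(M[:,2]-[x0,y0],3),round(c,3)
L=lambda n:cv2.imread(f'pics/{n}.png',0)
print('side loco',ecc(L('sideP'),L('sideQ'),(278,320,212,248)),'siding',ecc(L('sideP'),L('sideQ'),(232,262,200,250)))
print('scene loco',ecc(L('sceneP'),L('sceneQ'),(300,360,212,248)),'wagon',ecc(L('sceneP'),L('sceneQ'),(380,430,200,240)))
E
```

```text
clk 20.93 sink side/scene [(34.5, np.float64(0.947)), (33.75, np.float64(0.835))] F [  8.4  -3.5 -25. ] M [-0.711 -1.296  0.175] pos [472.7 -83.5  83.1] yawdeg 80.53 gap 12.3
side loco (array([0.219, 0.235]), 0.999) siding (array([0.017, 0.052]), 1.0)
scene loco (array([-0.07 , -0.011]), 0.999) wagon (array([ 0.012, -0.003]), 1.0)
```

Stopped and shut, near the starting turn. Next I'll let go and re-measure the level from above.

```bash
python3 -m crank '[{"offset":[0,0,0],"spin":0},{"offset":[0,0,0],"spin":0},{"offset":[0,0,0],"spin":0},{"offset":[0,0,0],"spin":0},{"offset":[0,0,0.005],"spin":0},{"offset":[0,0,0.04],"spin":0},{"offset":[0,0,0.08],"spin":0},{"offset":[0,0,0.12],"spin":0}]' 0.6; python3 -m crank '[{"offset":[0,0,0.04],"spin":0},{"offset":[-0.001,0.02,0.07],"spin":0},{"offset":[-0.002,0.06,0.07],"spin":0},{"offset":[-0.004,0.1,0.07],"spin":0},{"offset":[-0.006,0.14,0.07],"spin":0},{"offset":[-0.008,0.18,0.07],"spin":0},{"offset":[-0.01,0.22,0.07],"spin":0},{"offset":[-0.012,0.26,0.07],"spin":0}]';  python3 -m crank '[{"offset":[-0.002,0.04,0],"spin":0},{"offset":[-0.003,0.08,0],"spin":0},{"offset":[-0.004,0.1,0],"spin":0},{"offset":[-0.004,0.1,0],"spin":0},{"offset":[-0.004,0.1,0],"spin":0},{"offset":[-0.004,0.1,0],"spin":0},{"offset":[-0.004,0.1,0],"spin":0},{"offset":[-0.004,0.1,0],"spin":0}]' >/dev/null
python3 - <<'E'
from h import *
import pickle
p=wshot('w7.png');pickle.dump(p,open('w7.pkl','wb'))
E
python3 -m crank '[{"offset":[0.03,-0.005,0],"spin":0},{"offset":[0.06,-0.01,0],"spin":0},{"offset":[0.09,-0.016,0],"spin":0},{"offset":[0.12,-0.021,0],"spin":0},{"offset":[0.13,-0.023,0],"spin":0},{"offset":[0.13,-0.023,0],"spin":0},{"offset":[0.13,-0.023,0],"spin":0},{"offset":[0.13,-0.023,0],"spin":0}]' 
python3 - <<'E'
from h import *
import pickle
p=wshot('w8.png');pickle.dump(p,open('w8.pkl','wb'))
q=pickle.load(open('w7.pkl','rb'))
o=[]
for w in(q,p):
    x0,y0=proj(w,(526,264,140)).astype(int)-[75,75];print(x0,y0);o.append(cv2.resize(w['pixels'][y0:y0+150,x0:x0+150],(400,400),interpolation=cv2.INTER_CUBIC))
cv2.imwrite('pics/c8.png',np.hstack(o)[:,:,::-1])
E
```

```text
clock: 21.8
eef_pos: [472.2, -83.3, 205.2]
eef_rot: [3.136, -0.001, 1.406]
wrist_force: [0.3, -0.7, -0.0]
finger_gap: 55.8
clock: 22.47
eef_pos: [459.5, 178.6, 276.1]
eef_rot: [3.135, -0.001, 1.406]
wrist_force: [0.9, 0.0, -0.5]
finger_gap: 56.8
clock: 23.85
eef_pos: [585.1, 254.8, 276.8]
eef_rot: [3.134, -0.002, 1.404]
wrist_force: [-0.2, -0.7, 0.9]
finger_gap: 56.5
341 158
169 156
```

View pics/c8.png

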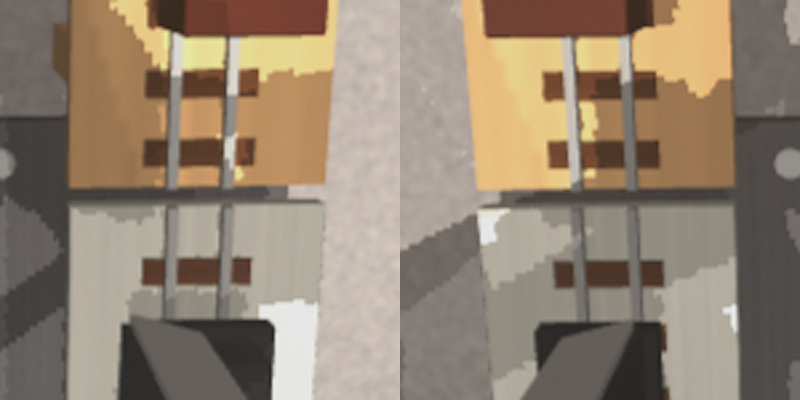

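```bash
python3 - <<'E'
from h import *
import pickle
def load(n): w=pickle.load(open(n+'.pkl','rb'));w['g']=cv2.cvtColor(w['pixels'],cv2.COLOR_RGB2GRAY);return w
def edges(w,Xs,ya,yb):
    # subpixel bright-line (rail) centre / plate edges at each world target row
    pass
def T(q,p,qa,pa):
    X=tri([ray(q,*qa),ray(p,*pa)]);return X
def red(w): return w['pixels'][:,:,0].astype(float)-w['pixels'][:,:,2]
def railfit(w,X0,X1,half):
    """rail centre line: per row, centre of brightness-gradient pair near predicted pos"""
    out=[]
    for t in np.linspace(0,1,25):
        u=proj(w,(1-t)*np.array(X0)+t*np.array(X1));y=int(round(u[1]));r=w['g'][y].astype(float)
        x=np.arange(int(u[0])-half,int(u[0])+half+1);c=red(w)[y,x]
        k=-c+c.max()   # rails grey (low red-blue) on wood
        out.append((u[0],y,c))
    return out
for a,b in(('w1','w2'),('w4','w5'),('w7','w8')):
    q,p=load(a),load(b)
    res={}
    zs=134; zd=dict(w1=169,w4=138,w7=134)[a]
    d=np.array([.16,.987]);s0=np.array([526.5,266.8]);e=np.array([525.8,261.4])
    # left & right plate edges by strongest gradient along rows (blurred), averaged in world-y window
    xd=np.array([.987,-.16])
    for name,o,z,rng in(('sid',s0,zs,(3,22)),('deck',e,zd,(-18,-3))):
        pts={}
        for w,tag in((q,'q'),(p,'p')):
            g=[cv2.GaussianBlur(w['pixels'],(1,5),0)[:,:,c].astype(float) for c in range(3)]
            for sgn in(-1,1):
                L=[]
                for t in np.linspace(*rng,15):
                    P=o+d*t+sgn*37.5*xd;u=proj(w,(*P,z));y=int(round(u[1]));xs=np.arange(int(u[0])-7,int(u[0])+8)
                    G=sum(abs(np.gradient(c[y])[xs]) for c in g);i=int(np.argmax(G[1:-1]))+1
                    m=G[i-1:i+2];L.append((xs[i]+(m[2]-m[0])/m.sum(),y))
                L=np.array(L);f=np.polyfit(L[:,1],L[:,0],1)
                for _ in range(4):
                    r=abs(L[:,0]-np.polyval(f,L[:,1]));k=r<max(.5,np.median(r)*1.5);f=np.polyfit(L[k,1],L[k,0],1)
                u=proj(w,(*(o+sgn*37.5*xd),z));pts[tag,sgn]=(np.polyval(f,u[1]),u[1],k.sum())
        for sgn in(-1,1):
            X=T(q,p,pts['q',sgn][:2],pts['p',sgn][:2]);res[name,sgn]=X;print(a,name,sgn,np.round(X,1),pts['q',sgn][2],pts['p',sgn][2])
    print(a,'deck-sid z',[round(res['deck',s][2]-res['sid',s][2],1) for s in(-1,1)])
def ecc(a,b,w,box):
    x0,x1,y0,y1=box;M=np.eye(2,3,dtype=np.float32);M[:,2]=[x0,y0]
    c,M=cv2.findTransformECC(a[y0:y1,x0:x1],b,M,cv2.MOTION_TRANSLATION,(3,200,1e-6),None,3);return M[:,2]-[x0,y0]
for a,b,bd,bs in(('w4','w7',(375,455,240,274),(375,455,170,226)),('w5','w8',(205,285,240,274),(205,285,170,226))):
    A,B=load(a),load(b);print(a,b,ecc(A['g'],B['g'],0,bd)-ecc(A['g'],B['g'],0,bs))
E
```

```text
w1 sid -1 [489.2 272.8 133.9] 15 15
w1 sid 1 [563.5 260.7 133.6] 15 15
w1 deck -1 [488.6 268.  171.2] 15 12
w1 deck 1 [562.5 256.2 172. ] 15 15
w1 deck-sid z [np.float64(37.3), np.float64(38.5)]
w4 sid -1 [489.2 272.9 134.2] 15 15
w4 sid 1 [563.2 260.9 134.3] 15 15
w4 deck -1 [488.9 267.9 140.2] 15 14
w4 deck 1 [562.4 256.1 140.9] 15 15
w4 deck-sid z [np.float64(6.0), np.float64(6.5)]
w7 sid -1 [489.1 272.8 133.5] 15 15
w7 sid 1 [563.3 260.9 134.2] 15 14
w7 deck -1 [488.7 268.  136.6] 15 15
w7 deck 1 [562.4 256.4 137.8] 15 15
w7 deck-sid z [np.float64(3.1), np.float64(3.6)]
w4 w7 [-0.95959473 -1.68539429]
w5 w8 [ 0.48606873 -1.21835327]
```

```bash
cat > rect.py <<'E'
from h import *
import pickle
xd=np.array([.9869,-.161]);yd=np.array([.161,.9869]);O=np.array([526.2,264.2])
def load(n): return pickle.load(open(n+'.pkl','rb'))
def rect(w,z,xr=(-41,41),yr=(-20,16),k=10):
    xs=np.arange(xr[0],xr[1],1/k);ys=np.arange(yr[1],yr[0],-1/k);X,Y=np.meshgrid(xs,ys)
    P=np.stack([O[0]+xd[0]*X+yd[0]*Y,O[1]+xd[1]*X+yd[1]*Y,np.full_like(X,z)],-1)
    E=w['extrinsics'];C=P@E[:3,:3].T+E[:3,3]
    return cv2.remap(w['pixels'],(w['fx']*C[...,0]/C[...,2]+w['cx']).astype(np.float32),(w['fy']*C[...,1]/C[...,2]+w['cy']).astype(np.float32),cv2.INTER_CUBIC)
E
python3 - <<'E'
from rect import *
q,p=load('w7'),load('w8')
a,b=rect(q,138),rect(p,138)
m=np.vstack([a[:290],b[:290]]);cv2.imwrite('pics/c9.png',cv2.resize(m,(800,580))[:,:,::-1])
for w,t in((q,'L'),(p,'R')): print(t,np.round(-np.array(w['extrinsics'])[:3,:3].T@w['extrinsics'][:3,3],1))
E
```

```text
L [465.  346.4 456. ]
R [594.3 323.5 456.3]
```

View pics/c9.png

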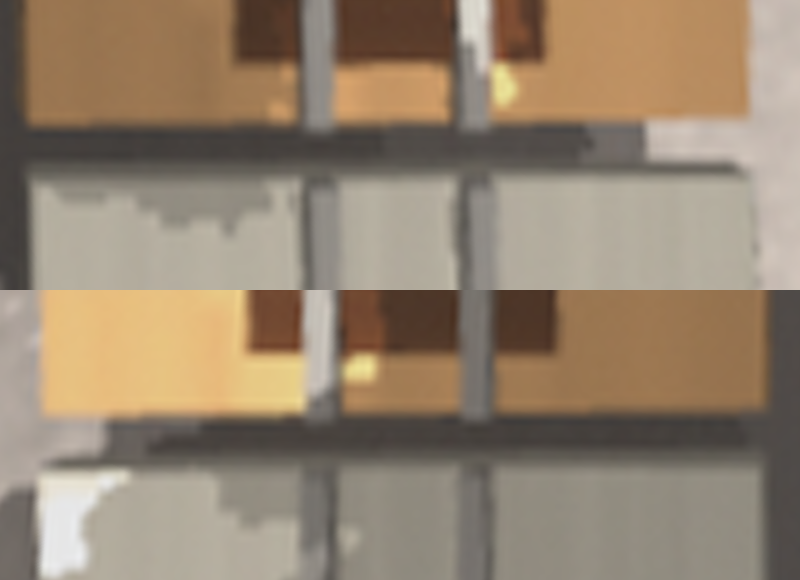

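```bash
python3 - <<'E'
from rect import *
from scipy.ndimage import gaussian_filter1d as gf
def edges(prof):
    g=np.sqrt((gf(prof,3,axis=0,order=1)**2).sum(1));return g
for a,b,zd in(('w7','w8',138),('w4','w5',142),('w1','w2',174)):
    ws=load(a),load(b);R={}
    for nm,z,yr in(('sid',138,(4.5,6.5)),('deck',zd,(-8,-1.5))):
        for j,w in enumerate(ws):
            im=rect(w,z,(-41,41),(yr[0],yr[1]),10).astype(float)
            g=edges(np.median(im,0))
            xs=np.arange(-41,41,.1)
            loc=[]
            for lo,hi in((-41,-34),(-11,-7.6),(-7.6,-4.5),(4.5,7.6),(7.6,11),(33,40.5)):
                k=np.where((xs>=lo)&(xs<=hi))[0];i=k[np.argmax(g[k])];n=slice(max(i-4,0),i+5);loc.append((xs[n]*g[n]).sum()/g[n].sum())
            R[nm,j]=np.array(loc)
    c=.412*318/(458-0) # unused
    h=lambda z:131.3/(456.2-z)
    zz={nm:z+(R[nm,0]-R[nm,1])/h(z) for nm,z in(('sid',138),('deck',zd))}
    print(a);print({k:np.round(v,1) for k,v in R.items()});print({k:np.round(v,1) for k,v in zz.items()},'diff',np.round(zz['deck']-zz['sid'],1))
E
```

```text
w7
{('sid', 0): array([-38.3,  -9.6,  -6.9,   4.9,   9.4,  35.8]), ('sid', 1): array([-36.8,  -7.9,  -5.9,   6.2,   9.8,  37.3]), ('deck', 0): array([-37.9, -10.3,  -6.1,   5.5,   7.5,  36.7]), ('deck', 1): array([-37.3,  -7.7,  -6.4,   5.8,   9.7,  37. ])}
{'sid': array([134.4, 133.9, 135.6, 134.8, 137. , 134.3]), 'deck': array([136.6, 131.7, 138.7, 137.3, 132.7, 137.3])} diff [ 2.2 -2.2  3.1  2.4 -4.4  3. ]
w4
{('sid', 0): array([-38.4, -10.9,  -6.9,   6.2,   9.2,  35.9]), ('sid', 1): array([-36.7,  -9.7,  -6. ,   6.2,  10.1,  37.5]), ('deck', 0): array([-37.8, -10.5,  -6.3,   5.6,   7.5,  36.4]), ('deck', 1): array([-36.7,  -7.6,  -6.2,   6. ,   9.6,  37.2])}
{'sid': array([133.9, 135.1, 135.8, 138. , 135.8, 134.1]), 'deck': array([139.4, 135.1, 141.8, 141. , 136.9, 140.1])} diff [ 5.5 -0.   6.   3.   1.1  6. ]
w1
{('sid', 0): array([-38.3, -10.8,  -6.9,   4.9,   9.2,  35.8]), ('sid', 1): array([-36.7,  -7.6,  -5.8,   6.2,  10.1,  37.5]), ('deck', 0): array([-38. , -10.4,  -6.4,   5.5,   9.8,  36.2]), ('deck', 1): array([-36.6, -10.2,  -6.1,   6. ,   9.7,  37.3])}
{'sid': array([134.1, 130.2, 135.3, 134.9, 135.8, 133.9]), 'deck': array([170.9, 173.6, 173.4, 172.9, 174.2, 171.7])} diff [36.8 43.4 38.1 38.  38.3 37.8]
```

Feature-by-feature stereo (plate edges and inner rail edges) gives the deck at 2.7 ± 0.4 mm above the siding, from 37.8 mm at the start. The side tracker agrees at 34.5 mm sunk. I'm going back to let down that last bit, allowing about 1° of lash each way.

```bash
python3 -m crank '[{"offset":[-0.0125,-0.039,-0.004],"spin":0.5},{"offset":[-0.025,-0.078,-0.008],"spin":1},{"offset":[-0.038,-0.117,-0.014],"spin":1},{"offset":[-0.051,-0.156,-0.02],"spin":1},{"offset":[-0.064,-0.195,-0.026],"spin":1},{"offset":[-0.077,-0.234,-0.032],"spin":1},{"offset":[-0.09,-0.273,-0.04],"spin":1},{"offset":[-0.103,-0.31,-0.055],"spin":1}]' 0.6 60; python3 -m crank '[{"offset":[-0.0045,-0.013,-0.038],"spin":0},{"offset":[-0.009,-0.025,-0.077],"spin":0},{"offset":[-0.0094,-0.0275,-0.117],"spin":0},{"offset":[-0.0094,-0.0275,-0.138],"spin":0},{"offset":[-0.0094,-0.0275,-0.138],"spin":0},{"offset":[-0.0094,-0.0275,-0.138],"spin":0},{"offset":[-0.0094,-0.0275,-0.138],"spin":0},{"offset":[-0.0094,-0.0275,-0.138],"spin":0}]'
```

```text
clock: 24.57
eef_pos: [481.1, -55.7, 223.6]
eef_rot: [3.13, -0.002, 1.423]
wrist_force: [1.8, -0.5, 0.5]
finger_gap: 56.4
clock: 25.23
eef_pos: [472.6, -83.1, 87.6]
eef_rot: [3.127, -0.001, 1.424]
wrist_force: [0.4, -0.2, -0.4]
finger_gap: 56.4
```

```bash
python3 -m crank '[{"offset":[0.0003,-0.0004,-0.004],"spin":0},{"offset":[0.0003,-0.0004,-0.004],"spin":0},{"offset":[0.0003,-0.0004,-0.004],"spin":0},{"offset":[0.0003,-0.0004,-0.004],"spin":0},{"offset":[0.0003,-0.0004,-0.004],"spin":0},{"offset":[0.0003,-0.0004,-0.004],"spin":0},{"offset":[0.0003,-0.0004,-0.004],"spin":0},{"offset":[0.0003,-0.0004,-0.004],"spin":0}]' 0 60 >/dev/null; python3 -m crank '[{"offset":[0,0,0],"spin":2},{"offset":[0,0,0],"spin":4},{"offset":[0,0,0],"spin":5},{"offset":[0,0,0],"spin":6},{"offset":[0,0,0],"spin":6},{"offset":[0,0,0],"spin":6},{"offset":[0,0,0],"spin":6},{"offset":[0,0,0],"spin":6}]'; python3 t.py; python3 -c "
from h import *
shot('side','sideS.png');shot('scene','sceneS.png')"
cat > u.py <<'E'
from h import *
def ecc(a,b,box):
    x0,x1,y0,y1=box;M=np.eye(2,3,dtype=np.float32);M[:,2]=[x0,y0]
    c,M=cv2.findTransformECC(a[y0:y1,x0:x1],b,M,cv2.MOTION_TRANSLATION,(3,200,1e-6),None,3);return M[:,2]-[x0,y0],round(c,3)
L=lambda n:cv2.imread(f'pics/{n}.png',0)
g=lambda n:cv2.cvtColor(manip.camera(n)['pixels'],cv2.COLOR_RGB2GRAY)
s=manip.read_state();a,ca=ecc(L('sideS'),g('side'),(278,316,214,250));b,cb=ecc(L('sceneS'),g('scene'),(300,356,214,250))
print('clk',round(s['clock'],2),'side',round(a[1]/.368,2),np.round(a,2),ca,'scene',round(b[1]/.269,2),np.round(b,2),cb,'Mz',round(s['moment'][2],3),'yaw',round(np.degrees(s['eef_rot'][2]),2))
E
python3 u.py
```

```text
clock: 26.57
eef_pos: [472.8, -83.5, 83.6]
eef_rot: [3.128, -0.001, 1.528]
wrist_force: [0.4, -0.0, 1.0]
finger_gap: 11.7
clk 26.57 sink side/scene [(34.5, np.float64(0.948)), (34.0, np.float64(0.835))] F [ 0.4 -0.   1. ] M [-0.003  0.385 -0.153] pos [472.8 -83.5  83.6] yawdeg 87.54 gap 11.7
clk 26.77 side 0.28 [0.12 0.1 ] 0.999 scene -0.0 [-0.03 -0.  ] 0.999 Mz -0.085 yaw 87.56
```

```bash
python3 -m crank '[{"offset":[0,0,0],"spin":3},{"offset":[0,0,0],"spin":5},{"offset":[0,0,0],"spin":6.2},{"offset":[0,0,0],"spin":6.2},{"offset":[0,0,0],"spin":6.2},{"offset":[0,0,0],"spin":6.2},{"offset":[0,0,0],"spin":6.2},{"offset":[0,0,0],"spin":6.2}]' >/dev/null; python3 u.py
```

```text
clk 27.53 side 2.5 [0.04 0.92] 0.999 scene 2.3 [-0.06  0.62] 0.995 Mz -0.102 yaw 93.74
```

```bash
python3 -m crank '[{"offset":[0,0,0],"spin":-6},{"offset":[0,0,0],"spin":-10},{"offset":[0,0,0],"spin":-13},{"offset":[0,0,0],"spin":-13},{"offset":[0,0,0],"spin":-13},{"offset":[0,0,0],"spin":-13},{"offset":[0,0,0],"spin":-13},{"offset":[0,0,0],"spin":-13}]' >/dev/null; python3 u.py;python3 u.py; python3 t.py
```

```text
clk 28.3 side 3.36 [0.12 1.23] 0.999 scene 2.66 [0.01 0.71] 0.996 Mz 0.147 yaw 80.8
clk 28.4 side 3.36 [0.13 1.24] 0.999 scene 2.68 [0.01 0.72] 0.995 Mz 0.158 yaw 80.78
clk 28.5 sink side/scene [(37.5, np.float64(0.946)), (36.75, np.float64(0.825))] F [ 0.3 -0.1  0.6] M [-0.068  0.351  0.088] pos [472.9 -83.5  83.6] yawdeg 80.77 gap 12.2
```

Now tightening towards the washer, watching the moment.

```bash
cat > v.py <<'E'
from h import *
m=[]
for i in range(4): s=manip.read_state();m.append(s['moment'][2]);manip.camera('side')
print('clk',round(s['clock'],2),'Mz',np.round(m,3),'mean',round(np.mean(m),3),'yaw',round(np.degrees(s['eef_rot'][2]),2))
E
python3 v.py; python3 -m crank '[{"offset":[0,0,0],"spin":-1},{"offset":[0,0,0],"spin":-2},{"offset":[0,0,0],"spin":-3},{"offset":[0,0,0],"spin":-3},{"offset":[0,0,0],"spin":-3},{"offset":[0,0,0],"spin":-3},{"offset":[0,0,0],"spin":-3},{"offset":[0,0,0],"spin":-3}]' >/dev/null; python3 v.py
```

```text
clk 28.75 Mz [0.15  0.169 0.183 0.219] mean 0.18 yaw 80.75
clk 29.62 Mz [0.159 0.223 0.142 0.206] mean 0.183 yaw 77.75
```

```bash
 python3 -m crank '[{"offset":[0,0,0],"spin":-1},{"offset":[0,0,0],"spin":-2},{"offset":[0,0,0],"spin":-3},{"offset":[0,0,0],"spin":-3},{"offset":[0,0,0],"spin":-3},{"offset":[0,0,0],"spin":-3},{"offset":[0,0,0],"spin":-3},{"offset":[0,0,0],"spin":-3}]' >/dev/null; python3 v.py
```

```text
clk 30.48 Mz [0.108 0.133 0.216 0.18 ] mean 0.159 yaw 74.76
```

```bash
 python3 -m crank '[{"offset":[0,0,0],"spin":-1},{"offset":[0,0,0],"spin":-2},{"offset":[0,0,0],"spin":-3},{"offset":[0,0,0],"spin":-3},{"offset":[0,0,0],"spin":-3},{"offset":[0,0,0],"spin":-3},{"offset":[0,0,0],"spin":-3},{"offset":[0,0,0],"spin":-3}]' >/dev/null; python3 v.py
```

```text
clk 31.35 Mz [0.143 0.171 0.163 0.157] mean 0.159 yaw 71.76
```

```bash
 python3 -m crank '[{"offset":[0,0,0],"spin":-1},{"offset":[0,0,0],"spin":-2},{"offset":[0,0,0],"spin":-2.5},{"offset":[0,0,0],"spin":-2.5},{"offset":[0,0,0],"spin":-2.5},{"offset":[0,0,0],"spin":-2.5},{"offset":[0,0,0],"spin":-2.5},{"offset":[0,0,0],"spin":-2.5}]' >/dev/null; python3 v.py
```

```text
clk 32.22 Mz [0.155 0.177 0.229 0.124] mean 0.171 yaw 69.27
```

```bash
 python3 -m crank '[{"offset":[0,0,0],"spin":-1},{"offset":[0,0,0],"spin":-2},{"offset":[0,0,0],"spin":-2.5},{"offset":[0,0,0],"spin":-2.5},{"offset":[0,0,0],"spin":-2.5},{"offset":[0,0,0],"spin":-2.5},{"offset":[0,0,0],"spin":-2.5},{"offset":[0,0,0],"spin":-2.5}]' >/dev/null; python3 v.py
```

```text
clk 33.08 Mz [0.185 0.159 0.163 0.195] mean 0.175 yaw 66.77
```

```bash
 python3 -m crank '[{"offset":[0,0,0],"spin":-1},{"offset":[0,0,0],"spin":-2},{"offset":[0,0,0],"spin":-2.5},{"offset":[0,0,0],"spin":-2.5},{"offset":[0,0,0],"spin":-2.5},{"offset":[0,0,0],"spin":-2.5},{"offset":[0,0,0],"spin":-2.5},{"offset":[0,0,0],"spin":-2.5}]' >/dev/null; python3 v.py
```

```text
clk 33.95 Mz [0.211 0.132 0.178 0.181] mean 0.176 yaw 64.28
```

```bash
 python3 -m crank '[{"offset":[0,0,0],"spin":-1},{"offset":[0,0,0],"spin":-2},{"offset":[0,0,0],"spin":-2.5},{"offset":[0,0,0],"spin":-2.5},{"offset":[0,0,0],"spin":-2.5},{"offset":[0,0,0],"spin":-2.5},{"offset":[0,0,0],"spin":-2.5},{"offset":[0,0,0],"spin":-2.5}]' >/dev/null; python3 v.py
```

```text
clk 34.82 Mz [0.236 0.223 0.211 0.229] mean 0.225 yaw 61.77
```

Rising: the washer has been met. One more small step.

```bash
 python3 -m crank '[{"offset":[0,0,0],"spin":-0.7},{"offset":[0,0,0],"spin":-1.4},{"offset":[0,0,0],"spin":-1.4},{"offset":[0,0,0],"spin":-1.4},{"offset":[0,0,0],"spin":-1.4},{"offset":[0,0,0],"spin":-1.4},{"offset":[0,0,0],"spin":-1.4},{"offset":[0,0,0],"spin":-1.4}]' >/dev/null; python3 v.py
```

```text
clk 35.68 Mz [0.188 0.234 0.275 0.247] mean 0.236 yaw 60.38
```

```bash
 python3 -m crank '[{"offset":[0,0,0],"spin":-0.7},{"offset":[0,0,0],"spin":-1.5},{"offset":[0,0,0],"spin":-1.5},{"offset":[0,0,0],"spin":-1.5},{"offset":[0,0,0],"spin":-1.5},{"offset":[0,0,0],"spin":-1.5},{"offset":[0,0,0],"spin":-1.5},{"offset":[0,0,0],"spin":-1.5}]' >/dev/null; python3 v.py
```

```text
clk 36.55 Mz [0.241 0.262 0.316 0.285] mean 0.276 yaw 58.88
```

```bash
 python3 -m crank '[{"offset":[0,0,0],"spin":-0.7},{"offset":[0,0,0],"spin":-1.5},{"offset":[0,0,0],"spin":-1.5},{"offset":[0,0,0],"spin":-1.5},{"offset":[0,0,0],"spin":-1.5},{"offset":[0,0,0],"spin":-1.5},{"offset":[0,0,0],"spin":-1.5},{"offset":[0,0,0],"spin":-1.5}]' >/dev/null; python3 v.py;python3 u.py; python3 t.py
```

```text
clk 37.42 Mz [0.365 0.325 0.33  0.36 ] mean 0.345 yaw 57.38
clk 37.47 side 3.32 [0.12 1.22] 0.999 scene 2.63 [0.02 0.71] 0.995 Mz 0.33 yaw 57.38
clk 37.57 sink side/scene [(37.5, np.float64(0.945)), (36.75, np.float64(0.825))] F [-0.5 -2.3  0.2] M [-0.119  0.414  0.355] pos [472.8 -83.6  83.6] yawdeg 57.38 gap 12.4
```

The held moment is 0.345 N m, within range. Letting go, backing off and checking the level.

```bash
python3 -m crank '[{"offset":[0,0,0],"spin":0},{"offset":[0,0,0],"spin":0},{"offset":[0,0,0],"spin":0},{"offset":[0,0,0],"spin":0},{"offset":[0,0,0.005],"spin":0},{"offset":[0,0,0.04],"spin":0},{"offset":[0,0,0.08],"spin":0},{"offset":[0,0,0.12],"spin":0}]' 0.6; python3 -m crank '[{"offset":[0,0,0.04],"spin":4},{"offset":[-0.001,0.02,0.07],"spin":8},{"offset":[-0.002,0.06,0.07],"spin":12},{"offset":[-0.004,0.1,0.07],"spin":16},{"offset":[-0.006,0.14,0.07],"spin":20},{"offset":[-0.008,0.18,0.07],"spin":23},{"offset":[-0.01,0.22,0.07],"spin":23},{"offset":[-0.012,0.26,0.07],"spin":23}]'>/dev/null;  python3 -m crank '[{"offset":[-0.002,0.04,0],"spin":0},{"offset":[-0.003,0.08,0],"spin":0},{"offset":[-0.004,0.1,0],"spin":0},{"offset":[-0.004,0.1,0],"spin":0},{"offset":[-0.004,0.1,0],"spin":0},{"offset":[-0.004,0.1,0],"spin":0},{"offset":[-0.004,0.1,0],"spin":0},{"offset":[-0.004,0.1,0],"spin":0}]'
python3 - <<'E'
from h import *
import pickle
p=wshot('wA.png');pickle.dump(p,open('wA.pkl','wb'))
E
python3 -m crank '[{"offset":[0.03,-0.005,0],"spin":0},{"offset":[0.06,-0.01,0],"spin":0},{"offset":[0.09,-0.016,0],"spin":0},{"offset":[0.12,-0.021,0],"spin":0},{"offset":[0.13,-0.023,0],"spin":0},{"offset":[0.13,-0.023,0],"spin":0},{"offset":[0.13,-0.023,0],"spin":0},{"offset":[0.13,-0.023,0],"spin":0}]' 
python3 - <<'E'
from rect import *
p=wshot('wB.png');pickle.dump(p,open('wB.pkl','wb'))
from scipy.ndimage import gaussian_filter1d as gf
for a,b,zd in(('wA','wB',137),('w7','w8',138)):
    ws=load(a),load(b);R={}
    C=[-np.array(w['extrinsics'])[:3,:3].T@w['extrinsics'][:3,3] for w in ws]
    for nm,z,yr in(('sid',137,(4.5,6.5)),('deck',zd,(-8,-1.5))):
        for j,w in enumerate(ws):
            pr=np.median(rect(w,z,(-41,41),yr,10).astype(float),0);g=np.sqrt((gf(pr,3,axis=0,order=1)**2).sum(1));xs=np.arange(-41,41,.1);loc=[]
            for lo,hi in((-41,-34),(-7.6,-4.5),(4.5,7.6),(33,40.5)):
                k=np.where((xs>=lo)&(xs<=hi))[0];i=k[np.argmax(g[k])];n=slice(max(i-4,0),i+5);loc.append((xs[n]*g[n]).sum()/g[n].sum())
            R[nm,j]=np.array(loc)
    B=np.linalg.norm((C[1]-C[0])[:2]);h=lambda z:B/(C[0][2]-z)
    zz={nm:z+(R[nm,0]-R[nm,1])/h(z) for nm,z in(('sid',137),('deck',zd))}
    print(a,{k:np.round(v,1) for k,v in zz.items()},'diff',np.round(zz['deck']-zz['sid'],1))
s=manip.read_state();print(s['clock'],np.round(s['wrist_force'],1))
E
```

```text
clock: 38.33
eef_pos: [472.3, -83.4, 205.3]
eef_rot: [3.129, -0.001, 1.001]
wrist_force: [0.0, -0.2, 0.5]
finger_gap: 56.1
clock: 39.67
eef_pos: [455.9, 277.6, 276.2]
eef_rot: [3.128, -0.001, 1.402]
wrist_force: [0.3, -0.3, -0.0]
finger_gap: 56.1
clock: 40.38
eef_pos: [585.2, 254.7, 276.5]
eef_rot: [3.128, -0.001, 1.402]
wrist_force: [-0.8, -0.9, 0.1]
finger_gap: 56.6
wA {'sid': array([133.6, 138.2, 138. , 133.4]), 'deck': array([132.6, 135.8, 134.6, 133.9])} diff [-0.9 -2.4 -3.4  0.5]
w7 {'sid': array([134.6, 135.3, 134.8, 134.1]), 'deck': array([136.6, 138.7, 137.3, 137.3])} diff [2.  3.4 2.5 3.2]
40.4333 [ 0.8 -0.4  0.7]
```

```bash
python3 -c "
from cell import manip
print(manip.sign_off())"
```

```text
the job is handed in; nothing more can be done
None
```

The lift's rails are level with the siding's to within about 1 mm, the valve is tightened on its washer, and the job is handed in at about 40 s with the arm clear of everything.

**Lowering:** I opened the valve in small steps and let the lift sink at about 6 mm/s. I then shut it and measured the level from above with the wrist camera. That first shut was too light: with the handle let go, the lift crept down at about 1–1.5 mm/s. I went back and closed it further, with 2.7 mm still to go. A short second opening, also slow, took out the rest.

**Tightening:** I turned the valve clockwise in steps of 3° and less. The washer was met at about -0.3 rad. I stopped when the held handle pushed back with 0.345 N m, inside the 0.28–0.38 range, then let go.

**Last checks:**
- **Level:** the plate edges put the deck between 0.9 mm below and 0.5 mm above the siding, so about -0.2 mm on average. The rail-edge readings disagreed at -2.4 and -3.4 mm. I put that down to the siding rails reading about 3 mm higher than in nearly all the earlier views; with their usual height the rails come out within about 0.6 mm.
- **Sinking:** the side-camera tracker showed no movement from shutting the valve to the end of tightening.
- **Not checked:** I did not look again for sinking or measure the washer force after letting go, and I did not re-check the positions of the other things on the bench.

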